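Snap the retaining bar onto the sample-tube carrier and hold it down

ROBOT

A 6-joint arm with a two-finger parallel gripper is mounted at the origin on a cart in front of the work surface, level with it; the furniture and walls round the work are solid. World frame = base frame: x ahead of the robot, y to its left, z up, the work surface at z = 0. Lengths are in m, angles in rad, forces in N, time in s.
With the tool pointing down it reaches from about 0.325 to 0.85 m from the base axis. Payload 15.5 kg.
Tool frame: the origin (TCP) lies midway between the tips of the shut fingers; the grasp point (between the pads) lies 19 mm behind it; z points along the fingers, y is the direction in which the jaws open and shut (so a half turn about z gives the same grasp; the last joint's range is limited). The gripper opens to 91 mm and grips with 3 to 60 N. Pads are 32 mm wide; open, the fingers measure 118 mm over their backs; the gripper's body (76 mm by 178 mm) begins 60 mm behind the grasp point.
Start: joints at [-1.214, 0.494, 1.345, -0, 1.302, -0.096], TCP at [0.273, -0.562, 0.189] pointing down, gripper open.
Joint ranges: [-2.91, 2.91], [-0.82, 2.16], [0.22, 2.67], [-1.22, 4.37], [0.12, 2.79], [-3.08, 3.08]. Speed limits (rad/s): [1.89, 1.89, 2.57, 3.01, 3.01, 3.01].

INTERFACE

Orientations are given as a rotation vector (axis times angle).
In Python, from plant import read_state, cams, job_done gives the robot as it stands. The module is installed in compiled form; this text tells all that it offers.
- The arm moves only by the tool servo_tool, never from a script. Its argument "deltas" is a list of rows, each a list of 3 entries, a list of its own where there are three numbers: the shift along the world's x, y, z in cm, then the turn, a rotation vector about the world's x, y, z in rad, then the closure, from -1 (fully open) to 1 (shut). A call has 1 to 8 rows; each row shifts and turns the commanded pose from where the row before left it; what a row does not reach is not made up. A row lasts 1/12 s, in which the tool goes at most 41.7 mm and 7.16 degrees, less where a joint would pass 70% of its speed; a pose out of reach is approached as far as the arm can. A call is refused whole if a number of a shift passes 4.17 or a number of a turn 0.125, either way. A call with a gripper value outside its range is refused whole. The fingers move at their own pace and stop on an object; "grip_force" is the grip in N (left out, the last holds). Time passes only in rows, so rows that do not move let the fingers close. It gives the time, the measured TCP pose, the force and the opening at its end, in the units of the state.
- read_state(): the state, without advancing time (a new reading comes with each control period).
- cams.camera(name): name is "scene" or "top" or "wrist"; returns a dict with "image" (420x560x3 uint8, red, green, blue), "fov_y" (degrees; the focal length in pixels is half the picture's height over the tangent of half this angle, whatever the lens; pixels are square), "cx", "cy" (the principal point, pixels), "R" (3x3) and "t" (3): a world point X has camera coordinates R X + t. Camera axes: x right, y down, z forward; pixel columns grow to the right and rows downward; lengths in m; the calibration is good to about 2 mm. A picture is of the moment at which its call begins. There is no depth.
- job_done(): hands the job in, once; it reports no verdict.
The state is a dict: "time": time; "qpos": joint angles; "joint_velocities": joint speeds; "joint_efforts": joint torques, N m; "ee_pos": TCP position; "tool_rot": TCP orientation; "ft_force": force on the tool from outside, world axes, zero at the start; "moment": the same for the moment, N m; "opening": finger opening in m.
Only numpy, scipy, OpenCV 4.12 (cv2) and the standard library are available. Lean on these libraries where they do the work, as an engineer would, in place of code of your own. Each camera call takes 0.05 s, during which the arm holds its last target.

TASK

Close the sample-tube carrier for transport: pick up the blue retaining bar by its black grip, lay it across the carrier's two end blocks, over the tubes, and press down on its middle until both sprung catches have clicked over its ends and it sits fully home on both seats. Then keep a steady, moderate downward push on the bar and finish like that, still pressing and not letting go, so that I can tape the ends. Leave the tubes in their grooves and do not disturb the tape roll, the steel setting master and the steel ring gauge nearby.

Things in the scene. Friction and masses are not known exactly. Their poses are not given: they have to be found in the camera images.
- carrier: Transport carrier fixed to the bench: aluminium plate 96 x 204 mm (x, y; top z 10 mm) with a grooved tray of glass tubes between two grey end blocks (|y| 67 to 82 mm). Origin: centre of its underside, on the bench; z up, y along its length, 'left' block at +y. Beyond each block stands a sprung steel catch with a red thumb tab (|y| up to 97 mm). Highest parts z 52 mm.
- bar: Loose retaining bar, 100 to 180 g, grip up: blue plate 170 (its y) x 22 mm (its x), underside z 3.5, top z 11.5 mm, last 12 mm of each end only 4 mm thick; rubber strip below; black grip rib on top. Origin: centre of the strip's underside. Symmetric, either way round is right. Home: origin 28.5 mm above the carrier's origin; laid loosely on the catches: about 11 mm higher.
- bar_grip (a point): Centre of the top of the bar's grip rib, 36 mm above the bar's origin. The rib is 14 mm thick (bar's x), 46 mm long (bar's y) and rises 24.5 mm above the blue plate: grip it from above across the 14 mm. With the bar home this point is 64.5 mm above the bench.
- bar_end_a (a point): Underside of the blue plate, 74.5 mm from the middle toward the bar's +y: the point that comes to rest on a seat. z up.
- bar_end_b (a point): The same point toward the bar's -y.
- seat_left: White seat pad, 22 x 13 mm, on the end block at the carrier's +y end; origin: centre of its top face, 74.5 mm from the carrier's middle, z 32 mm. It lies between two guide cheeks 25 mm apart (across the carrier's x), upright up to z 45 mm and flared open above, top z 52 mm.
- seat_right: The same seat pad, with its cheeks, at the carrier's -y end.
- catch_left (a joint): Catch lever at the carrier's +y end, hinged 16 mm above the bench. 0 rad = closed (spring); about 0.15 rad while a bar end pushes it outward; back to 0 once clicked over. Hook: 3 mm over the bar end, sloped above, flat underside at z 37 mm. Getting past takes 8 to 18 N on the bar's middle, rising over 3 to 6 mm; then the force drops (the ends may click one after the other) and 6 mm remain to the rigid seats.
- catch_right (a joint): The same catch at the carrier's -y end (0 closed, grows as it is pushed outward).
- tape_roll: Roll of tape lying flat, 66 mm across, 18 mm high; origin at the centre of its underside. Loose; leave alone.
- setting_master: Stepped steel setting master, upright, 30 mm across, 43 mm high; origin at the centre of its underside. Loose; leave alone.
- ring_gauge: Steel ring gauge lying flat, 46 mm across, 14 mm high; origin at the centre of its underside. Loose; leave alone.
- tube_1: Loose glass sample tube, 56 mm long (its x) and 13 mm across, lying across the carrier in a groove of the tray; origin on the underside of its middle, top 27 mm above the bench. Must stay in its groove.
- tube_2: Loose glass sample tube, 56 mm long (its x) and 13 mm across, lying across the carrier in a groove of the tray; origin on the underside of its middle, top 27 mm above the bench. Must stay in its groove.
- tube_3: Loose glass sample tube, 56 mm long (its x) and 13 mm across, lying across the carrier in a groove of the tray; origin on the underside of its middle, top 27 mm above the bench. Must stay in its groove.
- tube_4: Loose glass sample tube, 56 mm long (its x) and 13 mm across, lying across the carrier in a groove of the tray; origin on the underside of its middle, top 27 mm above the bench. Must stay in its groove.
- tube_5: Loose glass sample tube, 56 mm long (its x) and 13 mm across, lying across the carrier in a groove of the tray; origin on the underside of its middle, top 27 mm above the bench. Must stay in its groove.
- tube_6: Loose glass sample tube, 56 mm long (its x) and 13 mm across, lying across the carrier in a groove of the tray; origin on the underside of its middle, top 27 mm above the bench. Must stay in its groove.
There are look-alikes about, which are no part of the job. Leave any pink look-alike of the tube_1 alone. Leave any brown look-alike of the tube_2 alone.

How it is judged:
On the way, in this order (a step that is already met when the one before it is completed fails the run):
1. the bar is laid across both end blocks, over the catches and not yet pressed home (horizontal distance between bar and carrier below 0.004 m and angle between the y axis of bar and the y axis of carrier, either way round below 0.06 rad and z of bar_end_a in the frame of carrier between 0.0375 and 0.049 m and z of bar_end_b in the frame of carrier between 0.0375 and 0.049 m), for 0.05 s.
2. both ends of the bar are home on their seats and both catches have closed over them (horizontal distance between bar and carrier below 0.003 m and angle between the y axis of bar and the y axis of carrier, either way round below 0.05 rad and z of bar_end_a in the frame of carrier between 0.0305 and 0.0345 m and z of bar_end_b in the frame of carrier between 0.0305 and 0.0345 m and value of joint each of catch_left, catch_right below 0.05 rad), for 0.1 s.
At the end, for the whole second after the job is handed in: Bar centred on the carrier within 3 mm and 0.05 rad, both ends within 2.5 mm of seat height, both catches closed (under 0.05 rad), the robot touching the bar with over 3 N and pressing so that each seat carries 2 to 25 N, bar at rest, all tubes in the tray (all of step 2 and contact force between bar and seat_left between 2 and 25 N and contact force between bar and seat_right between 2 and 25 N and (contact force between bar and the fingers above 3 N or contact force between bar and the arm above 3 N) and linear speed of bar below 0.01 m/s and distance between each of tube_1, tube_2, tube_3, tube_4, tube_5, tube_6 and carrier below 0.07 m); the arm keeps its last pose, push and grip.
It fails at once if the tape roll is disturbed (moved more than 15 mm) (distance of tape_roll from where it was at the start of the episode above 0.015 m).
It fails at once if the setting master is disturbed (moved more than 15 mm) (distance of setting_master from where it was at the start of the episode above 0.015 m).
It fails at once if the ring gauge is disturbed (moved more than 15 mm) (distance of ring_gauge from where it was at the start of the episode above 0.015 m).
It fails at once if a tube is knocked out of its groove (distance between any of tube_1, tube_2, tube_3, tube_4, tube_5, tube_6 and carrier above 0.07 m or z of any of tube_1, tube_2, tube_3, tube_4, tube_5, tube_6 in the frame of carrier above 0.025 m).
It also fails if it takes over 58 s, if anything falls off the work surface, if the arm or the gripper's body presses on something with over 40 N, if the wrist force passes 120 N, or if a joint passes its speed limit or range.

## Working session

There is one attempt and no reset: what is moved stays moved. The work goes in short steps, Python scripts to look and compute and a tool call to move; the robot and the scene stay as the last step left them, time stands still between calls to the robot, and variables do not carry over. Pictures are saved under pics/ and viewed, and the job is handed in when it is done.

Besides the shell and the picture viewer there is one more tool, called after ">>>" by a JSON object that holds its "api" and its "payload", one argument or row to a line. servo_tool: Moves the arm, as the interface text tells. Its arguments: {"type":"object","properties":{"deltas":{"type":"array"},"grip_force":{"type":"number"}},"required":["deltas"]}

```bash
mkdir -p pics; cat > h.py <<'E'
import numpy as np, cv2
from plant import read_state, cams, job_done
def get(n):
    c=cams.camera(n); im=c["image"]; 
    return c,im
def K(c):
    f=210/np.tan(np.radians(c["fov_y"])/2); return f
def cast(c,u,v,z):
    f=K(c); R=np.array(c["R"]);t=np.array(c["t"])
    d=R.T@np.array([(u-c["cx"])/f,(v-c["cy"])/f,1]); o=-R.T@t
    return o+d*(z-o[2])/d[2]
def proj(c,X):
    p=np.array(c["R"])@np.array(X)+np.array(c["t"]); f=K(c); return p[:2]/p[2]*f+[c["cx"],c["cy"]]
def save(n,im): cv2.imwrite("pics/"+n+".png",im[:,:,::-1])
E
python3 - <<'E'
from h import *
for n in("scene","top","wrist"):
    c,im=get(n); save(n+"0",im); print(n,c["fov_y"],c["cx"],c["cy"],-np.array(c["R"]).T@c["t"])
s=read_state(); print({k:np.round(v,3) for k,v in s.items()})
E
```

```text
scene 55.12233235433815 280.37737694505415 208.43580546057927 [-0.24545888 -0.42538973  0.50691946]
top 44.08119354249431 275.66721778395066 209.38449192183433 [0.32899738 0.07478276 1.17594944]
wrist 68.64914657020559 279.7963253472047 211.65214751412523 [ 0.33358177 -0.53266497  0.3846579 ]
{'time': np.float64(0.15), 'qpos': array([-1.214,  0.494,  1.346,  0.   ,  1.302, -0.096]), 'joint_velocities': array([-0.001, -0.002, -0.001,  0.   ,  0.   ,  0.   ]), 'joint_efforts': array([ 0.0000e+00, -8.7920e+01, -3.8205e+01,  7.0000e-02,  5.0000e-02,
       -0.0000e+00]), 'ee_pos': array([ 0.273, -0.562,  0.188]), 'tool_rot': array([-3.061, -0.705,  0.   ]), 'ft_force': array([ 0.003, -0.197, -1.087]), 'moment': array([ 0.007, -0.043, -0.013]), 'opening': np.float64(0.091)}
```

View pics/scene0.png

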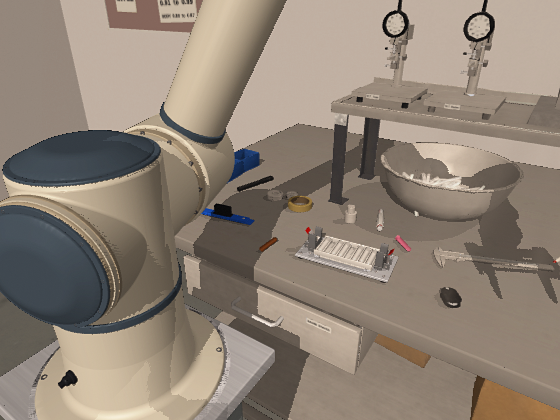

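View pics/top0.png

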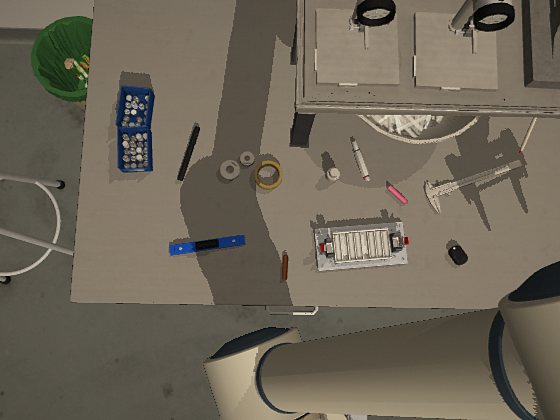

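View pics/wrist0.png

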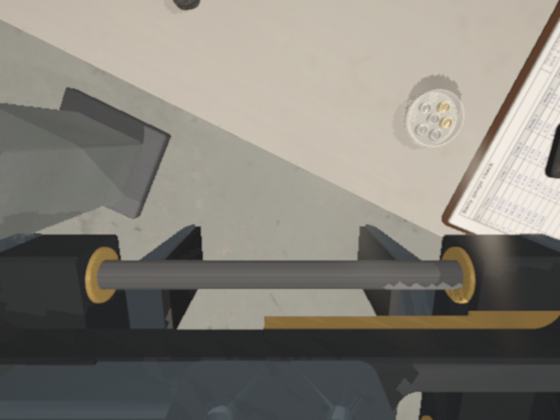

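Top view: the blue bar with its black grip is at (207,244) and the carrier at (362,246). Possible confusions for the bar are the black pen (188,152) and the blue bins (135,130). For the tubes, they are the brown look-alike (285,266) and the pink one (397,193). I choose the blue plate with the black rib at (207,244). Next I'll check it in a crop and measure.

```bash
python3 - <<'E'
from h import *
c,im=get("top")
a=cv2.resize(im[215:285,150:260],None,fx=4,fy=4,interpolation=cv2.INTER_CUBIC)
b=cv2.resize(im[205:285,305:420],None,fx=6,fy=6,interpolation=cv2.INTER_CUBIC)
save("bar1",a); save("car1",b)
hsv=cv2.cvtColor(im,cv2.COLOR_RGB2HSV)
m=cv2.inRange(hsv,(100,120,60),(130,255,255)); m[:225]=0;m[265:]=0;m[:,:160]=0;m[:,255:]=0
pts=cv2.findNonZero(m); r=cv2.minAreaRect(pts); box=cv2.boxPoints(r)
print("bar box",r)
P=np.array([cast(c,u,v,.0115) for u,v in box]); print(np.round(P,4)); 
print("size",np.linalg.norm(P[0]-P[1]),np.linalg.norm(P[1]-P[2]),"ctr",P.mean(0))
# black grip
roi=np.zeros_like(m); g=cv2.inRange(hsv,(0,0,0),(180,255,60)); roi[232:256,188:226]=g[232:256,188:226]
p=cv2.findNonZero(roi); r=cv2.minAreaRect(p); print("grip",r, cast(c,*r[0],.036))
# red tabs
m=cv2.inRange(hsv,(0,150,90),(8,255,255))|cv2.inRange(hsv,(172,150,90),(180,255,255)); m[:215]=0;m[280:]=0;m[:,:310]=0;m[:,420:]=0
n,l,s,ce=cv2.connectedComponentsWithStats(m); print(s,ce)
for k in range(1,n): print(cast(c,*ce[k],.045))
E
```

```text
bar box ((206.78411865234375, 244.44818115234375), (9.854098320007324, 75.80235290527344), 81.7028579711914)
[[0.4397 0.2815 0.0115]
 [0.4675 0.1146 0.0115]
 [0.4455 0.1108 0.0115]
 [0.418  0.2773 0.0115]]
size 0.1692410610605223 0.022305643026121782 ctr [0.44269014 0.19603923 0.0115    ]
grip ((209.61997985839844, 244.33998107910156), (10.18233871459961, 29.698486328125), 81.8698959350586) [0.44057999 0.18760704 0.036     ]
[[     0      0    560    420 235149]
 [   404    237      5      8     29]
 [   320    244      4      8     22]] [[279.48045282 209.4926706 ]
 [405.86206897 240.27586207]
 [321.86363636 247.27272727]]
[ 0.45653309 -0.24446094  0.045     ]
[ 0.43771576 -0.05857007  0.045     ]
```

```bash
sleep 0
```

```text
(no output)
```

View pics/bar1.png

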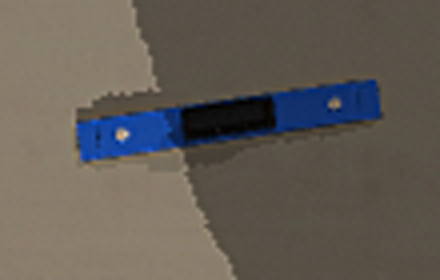

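View pics/car1.png

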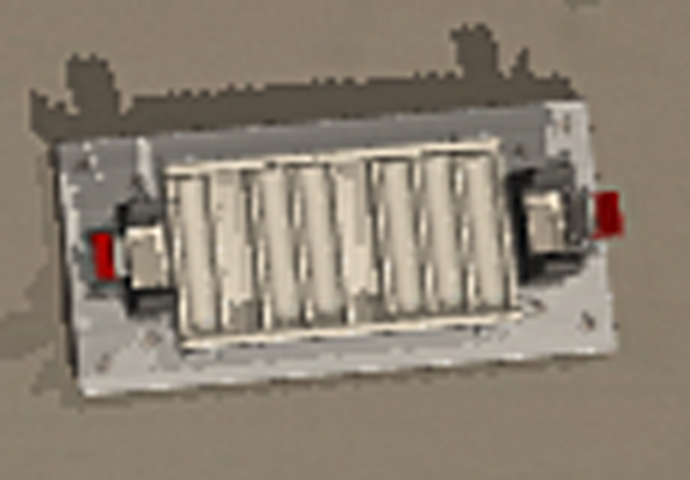

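The crop confirms the bar: blue plate with a central black rib, measured 169 x 22 mm against 170 x 22. The carrier's red tabs are 187 mm apart, as expected. I'll swing toward the carrier for a close wrist view on the way to the bar.

>>> {"api": "servo_tool", "payload": {
  "deltas": [
    [[1.7, 2.9, 0.2], [0, 0, 0.122], -1],
    [[1.7, 2.9, 0.2], [0, 0, 0.122], -1],
    [[1.7, 2.9, 0.2], [0, 0, 0.122], -1],
    [[1.7, 2.9, 0.2], [0, 0, 0.122], -1],
    [[1.7, 2.9, 0.2], [0, 0, 0.122], -1]
  ]
}}

```text
time: 0.62
ee_pos: [0.3588, -0.4155, 0.1986]
tool_rot: [-2.704, -1.6, -0.0]
ft_force: [1.5, -0.2, 0.9]
opening: 0.0912
```

>>> {"api": "servo_tool", "payload": {
  "deltas": [
    [[1.7, 2.9, 0.2], [0, 0, 0.122], -1],
    [[1.7, 2.9, 0.2], [0, 0, 0.122], -1],
    [[1.7, 2.9, 0.2], [0, 0, 0.122], -1],
    [[1.7, 2.9, 0.2], [0, 0, 0.122], -1],
    [[1.7, 2.9, 0.2], [0, 0, 0.122], -1],
    [[0, 0, 0], [0, 0, 0], -1],
    [[0, 0, 0], [0, 0, 0], -1]
  ]
}}

```text
time: 1.2
ee_pos: [0.4441, -0.2707, 0.2087]
tool_rot: [2.102, 2.335, -0.0]
ft_force: [-0.6, -0.8, 0.3]
opening: 0.0914
```

```bash
python3 - <<'E'
from h import *
c,im=get("wrist"); save("w1",im); np.savez("w1.npz",im=im,**{k:c[k] for k in("R","t","cx","cy","fov_y")})
s=read_state(); print({k:np.round(s[k],3) for k in("time","qpos","ee_pos","tool_rot","ft_force")})
print(-np.array(c["R"]).T@c["t"],cast(c,280,210,.03))
E
```

```text
{'time': np.float64(1.25), 'qpos': array([-0.664,  0.326,  1.573, -0.   ,  1.243, -0.766]), 'ee_pos': array([ 0.444, -0.272,  0.209]), 'tool_rot': array([ 2.105,  2.332, -0.   ]), 'ft_force': array([ 0.303, -0.108,  0.455])}
[ 0.43760877 -0.2044937   0.40525783] [ 0.44673468 -0.29332849  0.03      ]
```

View pics/w1.png

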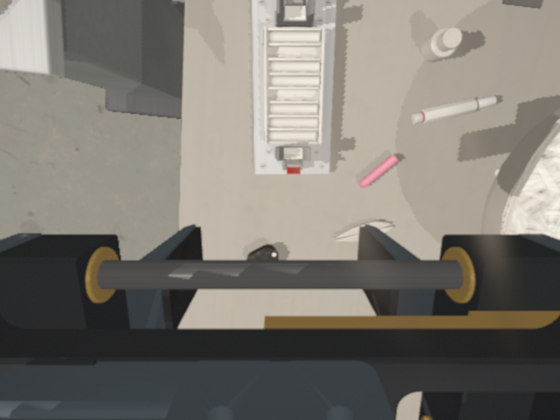

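The wrist view shows the near tab at (293,171). The far end of the carrier is cut off at the top, so I'll shift +y.

>>> {"api": "servo_tool", "payload": {
  "deltas": [
    [[0, 2.5, 0], [0, 0, 0], -1],
    [[0, 2.5, 0], [0, 0, 0], -1],
    [[0, 2.5, 0], [0, 0, 0], -1],
    [[0, 0, 0], [0, 0, 0], -1],
    [[0, 0, 0], [0, 0, 0], -1]
  ]
}}

```text
time: 1.67
ee_pos: [0.443, -0.1972, 0.2086]
tool_rot: [-2.106, -2.331, 0.0]
ft_force: [-0.1, 0.2, 1.3]
opening: 0.0915
```

```bash
python3 - <<'E'
from h import *
c,im=get("wrist"); save("w2",cv2.resize(im[0:240,200:400],None,fx=2.5,fy=2.5,interpolation=cv2.INTER_CUBIC)); np.savez("w2.npz",im=im,**{k:c[k] for k in("R","t","cx","cy","fov_y")})
s=read_state(); print({k:np.round(s[k],3) for k in("time","ee_pos","tool_rot")})
hsv=cv2.cvtColor(im,cv2.COLOR_RGB2HSV)
m=cv2.inRange(hsv,(0,150,90),(8,255,255))|cv2.inRange(hsv,(172,150,90),(180,255,255));m[245:]=0
m[:,:240]=0;m[:,350:]=0
n,l,s,ce=cv2.connectedComponentsWithStats(m); print(s[1:],ce[1:])
for k in range(1,n): print(cast(c,*ce[k],.045))
E
```

```text
{'time': np.float64(1.717), 'ee_pos': array([ 0.443, -0.198,  0.209]), 'tool_rot': array([ 2.107,  2.33 , -0.   ])}
[[282  61  14   7  88]
 [282 228  11   6  57]] [[288.35227273  63.90909091]
 [287.01754386 230.89473684]]
[ 0.43796596 -0.05418922  0.045     ]
[ 0.4564071  -0.24160455  0.045     ]
```

View pics/w2.png

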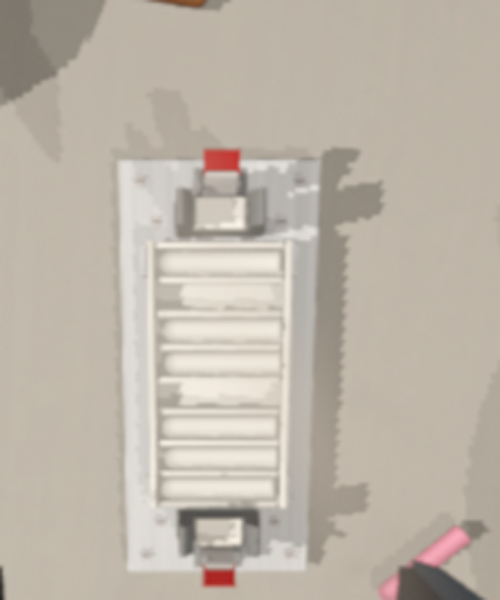

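```bash
cat > m.py <<'E'
from h import *
c=dict(np.load("w2.npz")); 
f=lambda x,y:(200+x/2.5-.3,y/2.5-.3)
def yaw(a,b): d=a-b; return np.arctan2(-d[0],d[1])
A=cast(c,*f(220,213),.032);B=cast(c,*f(219,531),.032); print("seats",A,B,np.linalg.norm(A-B),(A+B)/2,yaw(A,B))
P=[cast(c,*f(*q),.01) for q in((118,160),(320,158),(306,570),(128,571))]
print("plate",np.mean(P,0),[np.linalg.norm(P[i]-P[i-1]) for i in range(4)],yaw(P[0],P[3]),yaw(P[1],P[2]))
for z in(.045,.05,.055):
  A=cast(c,288.35,63.9,z);B=cast(c,287.0,230.9,z); print("tabs",z,(A+B)/2,np.linalg.norm(A-B),yaw(A,B))
E
python3 m.py
```

```text
seats [ 0.43960815 -0.07331563  0.032     ] [ 0.45487383 -0.22115783  0.032     ] 0.1486282591561075 [ 0.44724099 -0.14723673  0.032     ] 0.10289197090101171
plate [ 0.44695136 -0.14722523  0.01      ] [np.float64(0.20296544938511518), np.float64(0.09560778440272363), np.float64(0.2032168934826645), np.float64(0.09538216229064879)] 0.1012496804130183 0.10014739703022921
tabs 0.045 [ 0.4471745  -0.14789694  0.045     ] 0.1883362469704987 0.09798118010344986
tabs 0.05 [ 0.4470313  -0.14766198  0.05      ] 0.18572174742072803 0.09798118010344975
tabs 0.055 [ 0.44688809 -0.14742702  0.055     ] 0.18310724787095733 0.09798118010344997
```

The carrier centre is about (0.447, -0.147) with yaw 0.100. The seats measure 148.6 mm apart (149) and the plate 203 x 95.5 mm (204 x 96), so it checks out. Next I'll view the bar from the same relative pose.

>>> {"api": "servo_tool", "payload": {
  "deltas": [
    [[0, 3.4, 0], [0, 0, 0.0065], -1],
    [[0, 3.4, 0], [0, 0, 0.0065], -1],
    [[0, 3.4, 0], [0, 0, 0.0065], -1],
    [[0, 3.4, 0], [0, 0, 0.0065], -1],
    [[0, 3.4, 0], [0, 0, 0.0065], -1],
    [[0, 3.4, 0], [0, 0, 0.0065], -1],
    [[0, 3.4, 0], [0, 0, 0.0065], -1],
    [[0, 3.4, 0], [0, 0, 0.0065], -1]
  ]
}}

```text
time: 2.38
ee_pos: [0.444, 0.0753, 0.2087]
tool_rot: [2.046, 2.383, 0.0]
ft_force: [1.7, -0.5, 0.6]
opening: 0.0911
```

>>> {"api": "servo_tool", "payload": {
  "deltas": [
    [[0, 3.4, 0], [0, 0, 0.0065], -1],
    [[0, 3.4, 0], [0, 0, 0.0065], -1],
    [[0, 0, 0], [0, 0, 0], -1],
    [[0, 0, 0], [0, 0, 0], -1],
    [[0, 0, 0], [0, 0, 0], -1]
  ]
}}

```text
time: 2.8
ee_pos: [0.444, 0.1419, 0.2085]
tool_rot: [2.029, 2.398, -0.001]
ft_force: [-0.5, 0.6, 0.5]
opening: 0.091
```

```bash
python3 - <<'E'
from h import *
c,im=get("wrist"); save("w3",cv2.resize(im[0:240,150:430],None,fx=2.5,fy=2.5,interpolation=cv2.INTER_CUBIC)); np.savez("w3.npz",im=im,**{k:c[k] for k in("R","t","cx","cy","fov_y")})
s=read_state(); print({k:np.round(s[k],4) for k in("time","ee_pos","tool_rot")})
hsv=cv2.cvtColor(im,cv2.COLOR_RGB2HSV)
m=cv2.inRange(hsv,(100,120,60),(130,255,255)); m[240:]=0
n,l,st,ce=cv2.connectedComponentsWithStats(m); k=[i for i in range(1,n) if st[i,4]>200]; print(st[k])
m[:,:230]=0;m[:,340:]=0
r=cv2.minAreaRect(cv2.findNonZero(m)); box=cv2.boxPoints(r); print(r)
P=np.array([cast(c,u,v,.0115) for u,v in box]); print(np.round(P,4)); print([np.linalg.norm(P[i]-P[i-1]) for i in range(4)],P.mean(0))
g=cv2.inRange(hsv,(0,0,0),(180,255,60)); x,y,w,h=cv2.boundingRect(box.astype(np.int32)); z=np.zeros_like(g); z[y:y+h,x:x+w]=g[y:y+h,x:x+w]
n,l,st,ce=cv2.connectedComponentsWithStats(z);print(st[1:])
k=1+np.argmax(st[1:,4]); r=cv2.minAreaRect(cv2.findNonZero((l==k).astype(np.uint8))); print("grip",r,cast(c,*r[0],.036))
E
```

```text
{'time': np.float64(2.85), 'ee_pos': array([0.4439, 0.1416, 0.2085]), 'tool_rot': array([ 2.0305e+00,  2.3971e+00, -6.0000e-04])}
[[ 462    0   98   69 2501]
 [ 279   72   17   51  537]
 [ 279  156   16   54  653]]
((287.0, 140.5), (137.0, 16.0), 90.0)
[[0.4199 0.2809 0.0115]
 [0.4386 0.284  0.0115]
 [0.4679 0.1198 0.0115]
 [0.4472 0.1163 0.0115]]
[np.float64(0.16683557545441932), np.float64(0.01896805341533645), np.float64(0.1668367417514506), np.float64(0.02102486222552479)] [0.44339314 0.20022312 0.0115    ]
[]Traceback (most recent call last):
  File "<stdin>", line 12, in <module>
    return _wrapfunc(a, 'argmax', axis=axis, out=out, **kwds)
    return bound(*args, **kwds)
ValueError: attempt to get argmax of an empty sequence
```

View pics/w3.png

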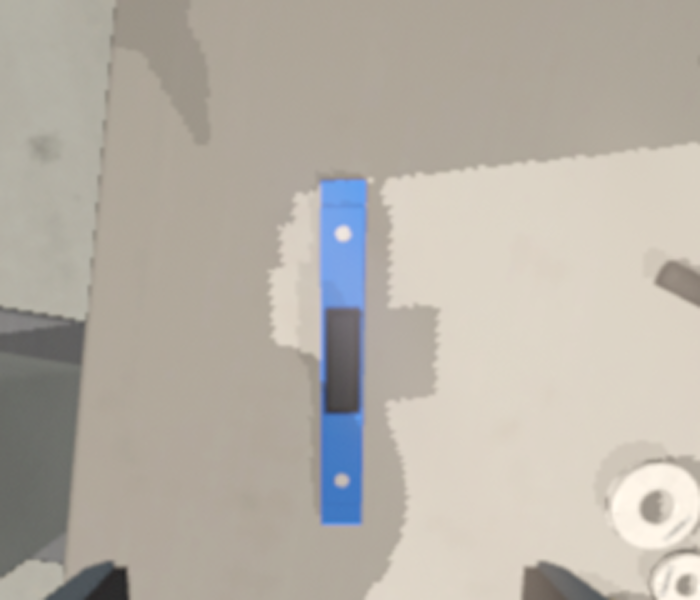

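Bar from the wrist camera: centre about (0.443, 0.200), yaw 0.170. The top camera gave (0.443, 0.196), yaw 0.165. The two cameras differ by 4 mm in y for both the bar and the carrier, so the bias is consistent. I'll use y = 0.198 and descend.

>>> {"api": "servo_tool", "payload": {
  "deltas": [
    [[0, 0.9, -2], [0, 0, 0.003], -1],
    [[0, 0.9, -3], [0, 0, 0], -1],
    [[0, 0.9, -3], [0, 0, 0], -1],
    [[0, 0.9, -3], [0, 0, 0], -1],
    [[0, 1.0, -3], [0, 0, 0], -1],
    [[-0.1, 1.0, -2], [0, 0, 0], -1],
    [[0, 0, 0], [0, 0, 0], -1]
  ]
}}

```text
time: 3.43
ee_pos: [0.4409, 0.198, 0.0454]
tool_rot: [-2.025, -2.398, 0.007]
ft_force: [-2.2, -0.9, -0.1]
opening: 0.0912
```

```bash
python3 - <<'E'
from h import *
c,im=get("wrist"); save("w4",im)
c,im=get("scene"); save("s4",cv2.resize(im[150:290,150:350],None,fx=3.5,fy=3.5,interpolation=cv2.INTER_CUBIC))
s=read_state(); print({k:np.round(s[k],4) for k in("time","ee_pos","tool_rot","ft_force")})
E
```

```text
{'time': np.float64(3.5333), 'ee_pos': array([0.4426, 0.1978, 0.0486]), 'tool_rot': array([-2.0258e+00, -2.4005e+00,  1.9000e-03]), 'ft_force': array([ 0.1939, -0.1229,  0.1551])}
```

View pics/w4.png

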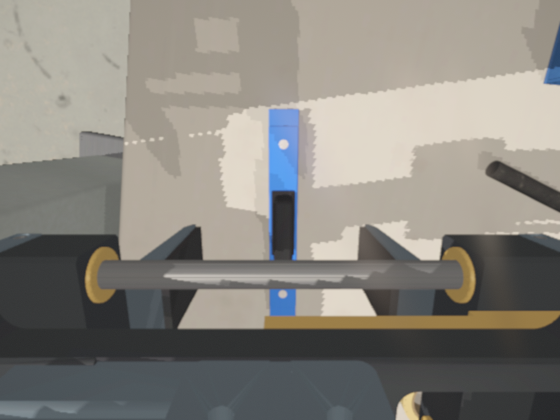

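View pics/s4.png

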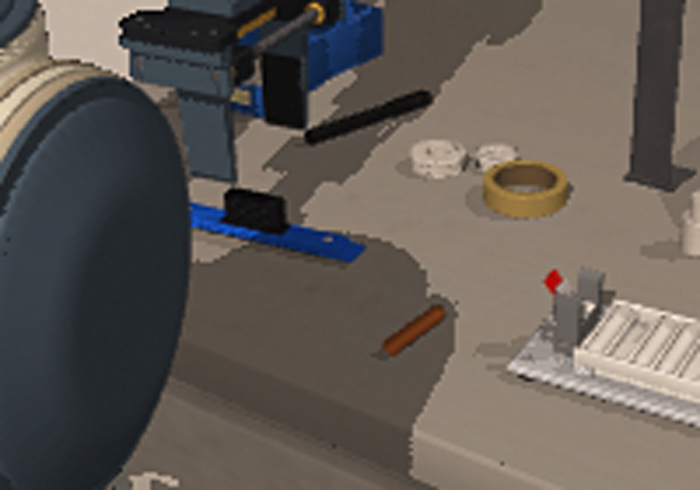

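The bar is centred between the fingers: rib at u≈284, jaw midline about 281. Descend and grip.

>>> {"api": "servo_tool", "payload": {
  "deltas": [
    [[0, 0, -1.2], [0, 0, 0], -1],
    [[0, 0, -1.2], [0, 0, 0], -1],
    [[0, 0, -1.0], [0, 0, 0], -1],
    [[0, 0, 0], [0, 0, 0], -1],
    [[0, 0, 0], [0, 0, 0], -1]
  ]
}}

```text
time: 3.95
ee_pos: [0.4433, 0.1983, 0.0158]
tool_rot: [2.026, 2.4, 0.001]
ft_force: [0.0, -0.7, 0.0]
opening: 0.0915
```

>>> {"api": "servo_tool", "payload": {
  "deltas": [
    [[0, 0, 0], [0, 0, 0], 1],
    [[0, 0, 0], [0, 0, 0], 1],
    [[0, 0, 0], [0, 0, 0], 1],
    [[0, 0, 0], [0, 0, 0], 1],
    [[0, 0, 0], [0, 0, 0], 1],
    [[0, 0, 0], [0, 0, 0], 1],
    [[0, 0, 0], [0, 0, 0], 1],
    [[0, 0, 0], [0, 0, 0], 1]
  ],
  "grip_force": 40
}}

```text
time: 4.62
ee_pos: [0.4424, 0.199, 0.0146]
tool_rot: [-2.025, -2.402, 0.0]
ft_force: [0.5, -0.2, 0.8]
opening: 0.0407
```

>>> {"api": "servo_tool", "payload": {
  "deltas": [
    [[0, 0, 0], [0, 0, 0], 1],
    [[0, 0, 0], [0, 0, 0], 1],
    [[0, 0, 0], [0, 0, 0], 1],
    [[0, 0, 0], [0, 0, 0], 1],
    [[0, 0, 0], [0, 0, 0], 1],
    [[0, 0, 0], [0, 0, 0], 1],
    [[0, 0, 0], [0, 0, 0], 1],
    [[0, 0, 0], [0, 0, 0], 1]
  ],
  "grip_force": 60
}}

```text
time: 5.28
ee_pos: [0.4424, 0.199, 0.0146]
tool_rot: [-2.025, -2.402, 0.0]
ft_force: [-0.6, 0.7, 0.0]
opening: 0.0003
```

The fingers closed completely, so the rib is not between them. Looking.

```bash
python3 - <<'E'
from h import *
for n in("wrist","top","scene"):
    c,im=get(n)
    if n=="scene": im=cv2.resize(im[150:290,150:350],None,fx=3.5,fy=3.5,interpolation=cv2.INTER_CUBIC)
    if n=="top": im=cv2.resize(im[200:300,140:340],None,fx=3.5,fy=3.5,interpolation=cv2.INTER_CUBIC)
    save(n+"5",im)
s=read_state(); print({k:np.round(s[k],4) for k in("time","ee_pos","ft_force","opening")})
E
```

```text
{'time': np.float64(5.4333), 'ee_pos': array([0.4424, 0.199 , 0.0146]), 'ft_force': array([0.2464, 0.1426, 0.8362]), 'opening': np.float64(0.0008)}
```

View pics/wrist5.png

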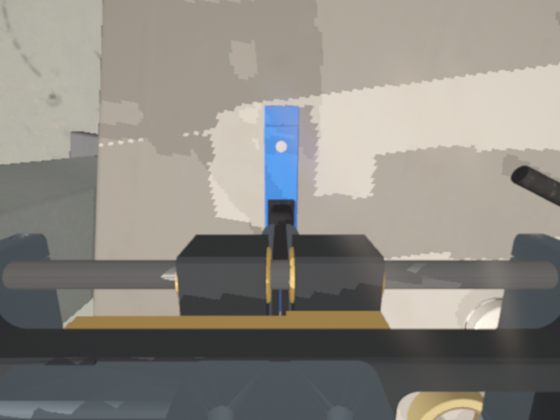

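View pics/scene5.png

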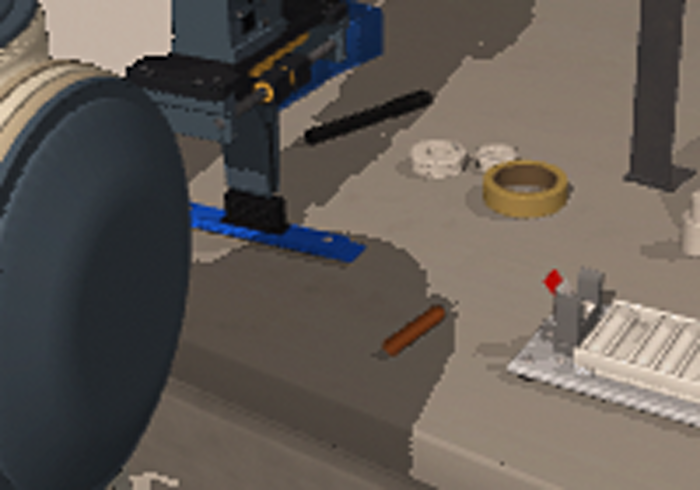

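View pics/top5.png

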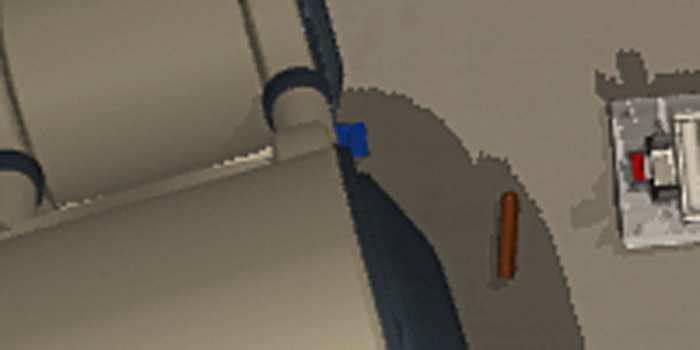

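```bash
python3 - <<'E'
import cv2
a=cv2.imread("pics/wrist5.png")[180:330,170:400]; cv2.imwrite("pics/wrist5c.png",cv2.resize(a,None,fx=3.4,fy=3.4,interpolation=cv2.INTER_CUBIC))
E
```

```text
(no output)
```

View pics/wrist5c.png

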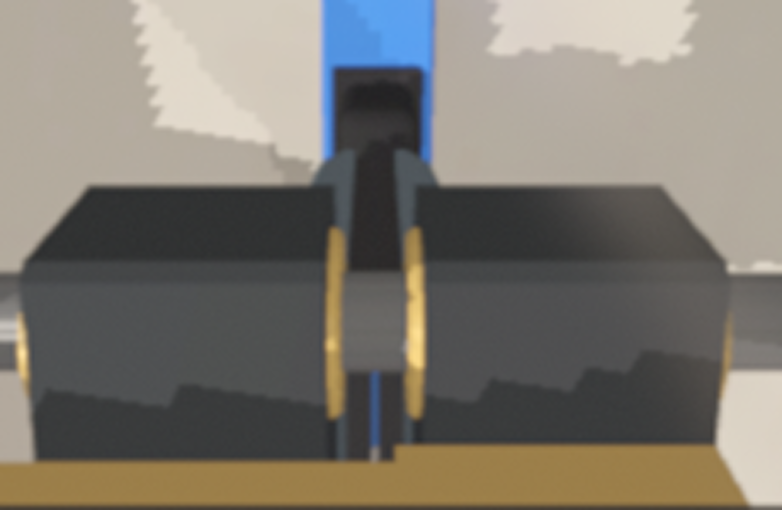

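```bash
python3 - <<'E'
from h import *
s=read_state(); p=s["ee_pos"]
for n,o,k in(("scene",(150,150),3.5),("wrist",(170,180),3.4)):
    c,im=get(n)
    f=lambda X:np.round((proj(c,X)-o)*k)
    print(n,"tcp",f(p),"grasp",f(p+[0,0,.019]))
    for cx,cy in((.443,.198),):
      th=.168; ex=np.array([np.cos(th),np.sin(th)]);ey=np.array([-np.sin(th),np.cos(th)])
      for a in(-.007,.007):
        for b in(-.023,.023):
          q=np.array([cx,cy])+a*ex+b*ey; print(a,b,"top",f([*q,.036]),"bot",f([*q,.0115]))
print(s["qpos"],s["joint_efforts"])
E
```

```text
scene tcp [254. 220.] grasp [252. 197.]
-0.007 -0.023 top [276. 204.] bot [278. 234.]
-0.007 0.023 top [221. 192.] bot [224. 222.]
0.007 -0.023 top [286. 196.] bot [287. 225.]
0.007 0.023 top [231. 184.] bot [234. 214.]
wrist tcp [372. 199.] grasp [372. 233.]
-0.007 -0.023 top [336. 362.] bot [340. 305.]
-0.007 0.023 top [334. 118.] bot [338.  87.]
0.007 -0.023 top [412. 362.] bot [408. 305.]
0.007 0.023 top [415. 118.] bot [410.  87.]
[ 2.99472803e-01  5.65073210e-01  1.86457791e+00 -1.92819100e-05
  7.11961697e-01  1.29465880e-01] [ 6.42227792e-05 -7.43259931e+01 -1.82238042e+01  5.30220859e-02
  2.66476453e-02  8.02497038e-05]
```

```bash
python3 - <<'E'
from h import *
c,_=get("scene")
f=lambda X:np.round((proj(c,X)-[150,150])*3.5)
th=.168; ex=np.array([np.cos(th),np.sin(th),0]);ey=np.array([-np.sin(th),np.cos(th),0])
p=np.array([.4426,.1978,.0486])
for nm,o in(("near",-.0455),("nearback",-.059),("far",.0455)):
  for b in(-.016,.016):
    print(nm,b,"tip",f(p+o*ex+b*ey),"tip+20mm",f(p+o*ex+b*ey+[0,0,.02]))
a=cv2.imread("pics/s4.png")[0:300,50:450]; cv2.imwrite("pics/s4c.png",cv2.resize(a,None,fx=2,fy=2))
a=cv2.imread("pics/scene5.png")[0:300,50:450]; cv2.imwrite("pics/s5c.png",cv2.resize(a,None,fx=2,fy=2))
E
```

```text
near -0.016 tip [238. 210.] tip+20mm [236. 184.]
near 0.016 tip [199. 201.] tip+20mm [197. 176.]
nearback -0.016 tip [228. 218.] tip+20mm [226. 192.]
nearback 0.016 tip [189. 209.] tip+20mm [186. 184.]
far -0.016 tip [302. 158.] tip+20mm [301. 134.]
far 0.016 tip [265. 151.] tip+20mm [263. 126.]
```

View pics/s4c.png

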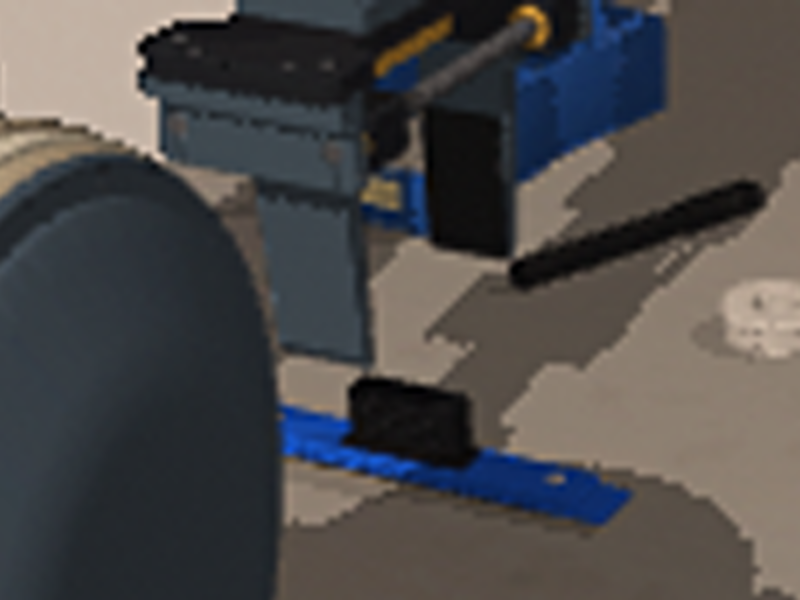

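View pics/s5c.png

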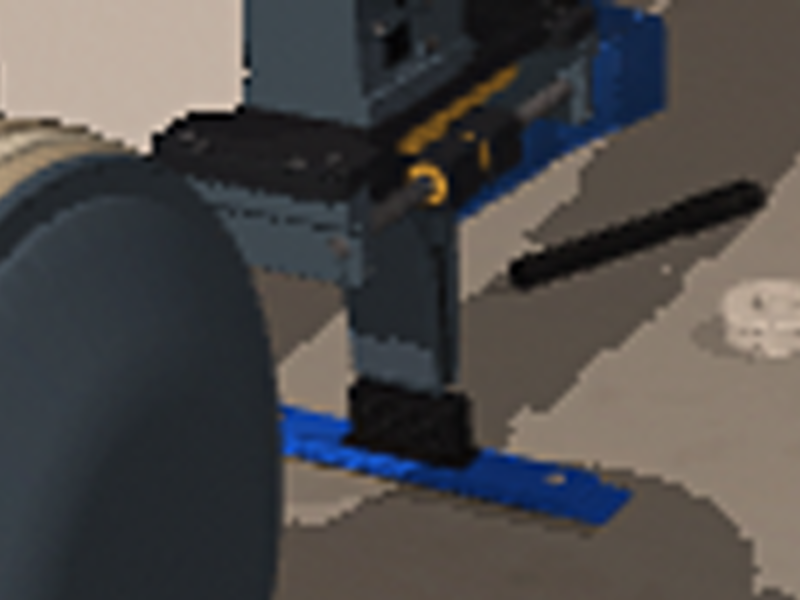

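In the scene view the real fingertips project about 20–23 mm higher than the reported TCP, and the closed fingers sit just above the rib. The rib at crop (350–470, 380–465) occludes nothing of the tips. So the tips are about 22 mm above the reported TCP in z, and I'll work with that offset. Next: raise, reopen, descend with force checks.

>>> {"api": "servo_tool", "payload": {
  "deltas": [
    [[0, 0, 0.8], [0, 0, 0], -1],
    [[0, 0, 0.7], [0, 0, 0], -1],
    [[0, 0, 0], [0, 0, 0], -1],
    [[0, 0, 0], [0, 0, 0], -1],
    [[0, 0, 0], [0, 0, 0], -1],
    [[0, 0, 0], [0, 0, 0], -1],
    [[0, 0, 0], [0, 0, 0], -1],
    [[0, 0, 0], [0, 0, 0], -1]
  ]
}}

```text
time: 6.25
ee_pos: [0.4423, 0.1989, 0.0295]
tool_rot: [-2.025, -2.402, 0.0]
ft_force: [-0.7, -0.5, -0.5]
opening: 0.0506
```

>>> {"api": "servo_tool", "payload": {
  "deltas": [
    [[0, 0, 0], [0, 0, 0], -1],
    [[0, 0, 0], [0, 0, 0], -1],
    [[0, 0, 0], [0, 0, 0], -1],
    [[0, 0, 0], [0, 0, 0], -1]
  ]
}}

```text
time: 6.58
ee_pos: [0.4424, 0.199, 0.0296]
tool_rot: [-2.025, -2.402, 0.0]
ft_force: [-0.5, 1.0, 0.1]
opening: 0.0777
```

>>> {"api": "servo_tool", "payload": {
  "deltas": [
    [[0, 0, -1.0], [0, 0, 0], -1],
    [[0, 0, -1.0], [0, 0, 0], -1],
    [[0, 0, -0.5], [0, 0, 0], -1],
    [[0, 0, -0.5], [0, 0, 0], -1],
    [[0, 0, 0], [0, 0, 0], -1],
    [[0, 0, 0], [0, 0, 0], -1]
  ]
}}

```text
time: 7.08
ee_pos: [0.4423, 0.199, -0.0004]
tool_rot: [-2.025, -2.402, 0.001]
ft_force: [0.4, 0.3, 0.7]
opening: 0.0915
```

```bash
python3 - <<'E'
from h import *
c,im=get("scene")
a=im[150:235,165:280]; save("s6",cv2.resize(a,None,fx=6.5,fy=6.5,interpolation=cv2.INTER_CUBIC))
s=read_state(); print({k:np.round(s[k],4) for k in("time","ee_pos","ft_force","opening")})
E
```

```text
{'time': np.float64(7.1333), 'ee_pos': array([ 4.425e-01,  1.990e-01, -2.000e-04]), 'ft_force': array([0.003 , 0.8329, 0.0815]), 'opening': np.float64(0.0911)}
```

View pics/s6.png

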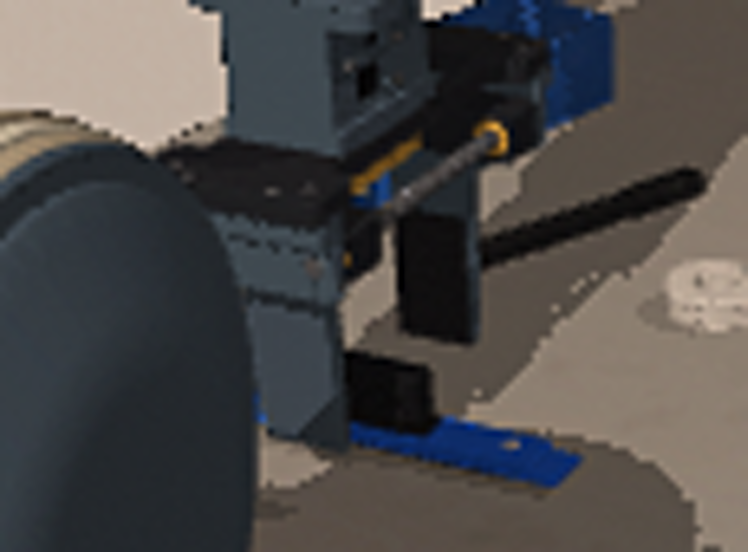

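```bash
python3 - <<'E'
from h import *
c,_=get("scene")
th=.168; ex=np.array([np.cos(th),np.sin(th),0]);ey=np.array([-np.sin(th),np.cos(th),0])
p=np.array([.4424,.199,0])
print("target px",165+np.array([348,322,265])/6.5,150+np.array([452,447,432])/6.5)
for z in(.01,.015,.02,.025,.03):
    print(z,[np.round(proj(c,p+o*ex+b*ey+[0,0,z]),1) for o in(-.0455,-.055,-.059) for b in(-.016,.016)], "far in", [np.round((proj(c,p+.0455*ex+b*ey+[0,0,z])-[165,150])*6.5) for b in(-.016,.016)])
E
```

```text
target px [218.53846154 214.53846154 205.76923077] [219.53846154 218.76923077 216.46153846]
0.01 [array([218.7, 223.6]), array([207.7, 221. ]), array([216.7, 225.3]), array([205.7, 222.7]), array([215.9, 226.1]), array([204.8, 223.5])] far in [array([465., 377.]), array([397., 363.])]
0.015 [array([218.6, 221.8]), array([207.6, 219.3]), array([216.6, 223.6]), array([205.5, 221. ]), array([215.7, 224.3]), array([204.6, 221.7])] far in [array([464., 367.]), array([396., 352.])]
0.02 [array([218.5, 220.1]), array([207.4, 217.5]), array([216.4, 221.8]), array([205.3, 219.2]), array([215.6, 222.5]), array([204.4, 220. ])] far in [array([464., 356.]), array([396., 342.])]
0.025 [array([218.3, 218.3]), array([207.3, 215.8]), array([216.3, 220. ]), array([205.2, 217.5]), array([215.4, 220.7]), array([204.3, 218.2])] far in [array([463., 345.]), array([395., 331.])]
0.03 [array([218.2, 216.5]), array([207.1, 214. ]), array([216.2, 218.2]), array([205. , 215.7]), array([215.3, 219. ]), array([204.1, 216.4])] far in [array([463., 334.]), array([394., 320.])]
```

Both pad bottoms measure about 22–24 mm above the reported TCP (currently z≈0), so the tips are near z=22 mm. I'll go 7 mm lower and grip.

>>> {"api": "servo_tool", "payload": {
  "deltas": [
    [[0, 0, -0.4], [0, 0, 0], -1],
    [[0, 0, -0.3], [0, 0, 0], -1],
    [[0, 0, 0], [0, 0, 0], -1],
    [[0, 0, 0], [0, 0, 0], 1],
    [[0, 0, 0], [0, 0, 0], 1],
    [[0, 0, 0], [0, 0, 0], 1],
    [[0, 0, 0], [0, 0, 0], 1],
    [[0, 0, 0], [0, 0, 0], 1]
  ],
  "grip_force": 25
}}

```text
time: 7.85
ee_pos: [0.4425, 0.199, -0.0073]
tool_rot: [2.025, 2.402, 0.0]
ft_force: [1.3, 0.5, -1.0]
opening: 0.0606
```

>>> {"api": "servo_tool", "payload": {
  "deltas": [
    [[0, 0, 0], [0, 0, 0], 1],
    [[0, 0, 0], [0, 0, 0], 1],
    [[0, 0, 0], [0, 0, 0], 1],
    [[0, 0, 0], [0, 0, 0], 1],
    [[0, 0, 0], [0, 0, 0], 1],
    [[0, 0, 0], [0, 0, 0], 1],
    [[0, 0, 0], [0, 0, 0], 1],
    [[0, 0, 0], [0, 0, 0], 1]
  ]
}}

```text
time: 8.52
ee_pos: [0.4424, 0.199, -0.0074]
tool_rot: [-2.025, -2.402, -0.0]
ft_force: [0.1, -0.2, -1.4]
opening: 0.0135
```

>>> {"api": "servo_tool", "payload": {
  "deltas": [
    [[0, 0, 0], [0, 0, 0], 1],
    [[0, 0, 0], [0, 0, 0], 1],
    [[0, 0, 0], [0, 0, 0], 1]
  ],
  "grip_force": 50
}}

```text
time: 8.77
ee_pos: [0.4424, 0.199, -0.0074]
tool_rot: [-2.025, -2.402, 0.0]
ft_force: [0.3, 1.0, -1.0]
opening: 0.0137
```

Opening is 13.7 mm, so the rib is held. Lift and carry to above the carrier.

>>> {"api": "servo_tool", "payload": {
  "deltas": [
    [[0, 0, 1.0], [0, 0, 0], 1],
    [[0, 0, 2.0], [0, 0, 0], 1],
    [[0, 0, 2.5], [0, 0, 0], 1],
    [[0, 0, 2.5], [0, 0, 0], 1],
    [[0, 0, 2.2], [0, 0, 0], 1],
    [[0, 0, 1.0], [0, 0, 0], 1],
    [[0, 0, 0], [0, 0, 0], 1]
  ]
}}

```text
time: 9.35
ee_pos: [0.4436, 0.1994, 0.1074]
tool_rot: [2.023, 2.4, 0.006]
ft_force: [1.1, 0.2, -0.8]
opening: 0.0137
```

>>> {"api": "servo_tool", "payload": {
  "deltas": [
    [[0, -2, 0], [0, 0, -0.006], 1],
    [[0.05, -3, 0], [0, 0, -0.006], 1],
    [[0.05, -3, 0], [0, 0, -0.006], 1],
    [[0.05, -3, 0], [0, 0, -0.006], 1],
    [[0.05, -3, 0], [0, 0, -0.006], 1],
    [[0.05, -3, 0], [0, 0, -0.006], 1],
    [[0.05, -3, 0], [0, 0, -0.006], 1],
    [[0.05, -3, 0], [0, 0, -0.006], 1]
  ]
}}

```text
time: 10.02
ee_pos: [0.4451, -0.0323, 0.1041]
tool_rot: [-2.081, -2.352, 0.001]
ft_force: [0.6, -0.2, -1.7]
opening: 0.0134
```

>>> {"api": "servo_tool", "payload": {
  "deltas": [
    [[0.05, -3, 0], [0, 0, -0.005], 1],
    [[0.05, -3, 0], [0, 0, -0.005], 1],
    [[0, -3, 0], [0, 0, -0.005], 1],
    [[0, -2.7, 0], [0, 0, -0.005], 1],
    [[0, 0, 0], [0, 0, 0], 1],
    [[0, 0, 0], [0, 0, 0], 1],
    [[0, 0, 0], [0, 0, 0], 1]
  ]
}}

```text
time: 10.6
ee_pos: [0.4463, -0.1475, 0.1041]
tool_rot: [-2.105, -2.33, 0.0]
ft_force: [0.0, -0.6, -1.3]
opening: 0.0141
```

```bash
python3 - <<'E'
from h import *
for n in("wrist","top","scene"):
    c,im=get(n); np.savez(n+"7.npz",im=im,**{k:c[k] for k in("R","t","cx","cy","fov_y")})
    if n=="scene": im=cv2.resize(im[170:290,270:430],None,fx=4.5,fy=4.5,interpolation=cv2.INTER_CUBIC)
    if n=="top": im=cv2.resize(im[180:300,280:440],None,fx=4.5,fy=4.5,interpolation=cv2.INTER_CUBIC)
    save(n+"7",im)
s=read_state(); print({k:np.round(s[k],4) for k in("time","ee_pos","tool_rot","ft_force","opening")})
v=s["tool_rot"]; print("yaw",2*np.arctan2(v[1],v[0])%(2*np.pi)-np.pi/2)
E
```

```text
{'time': np.float64(10.75), 'ee_pos': array([ 0.4467, -0.1471,  0.1044]), 'tool_rot': array([-2.1035e+00, -2.3325e+00,  2.0000e-04]), 'ft_force': array([ 0.7179, -1.2272, -1.7436]), 'opening': np.float64(0.0137)}
yaw 0.10314598071104797
```

View pics/wrist7.png

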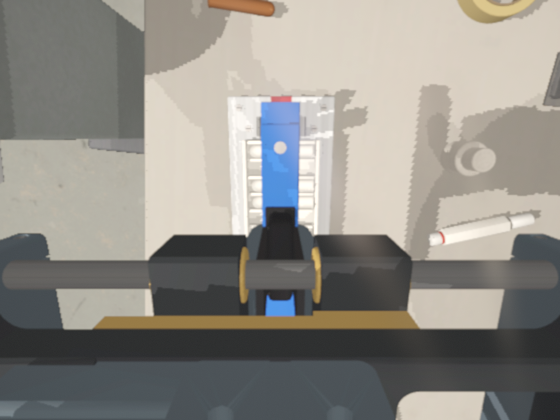

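View pics/top7.png

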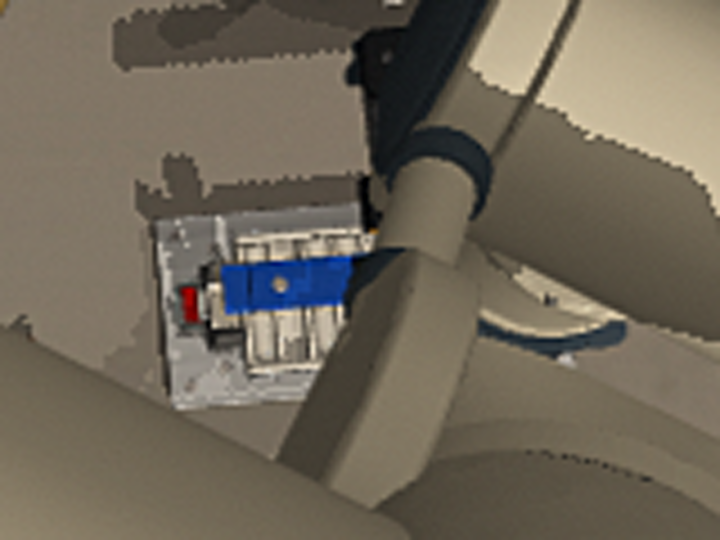

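View pics/scene7.png

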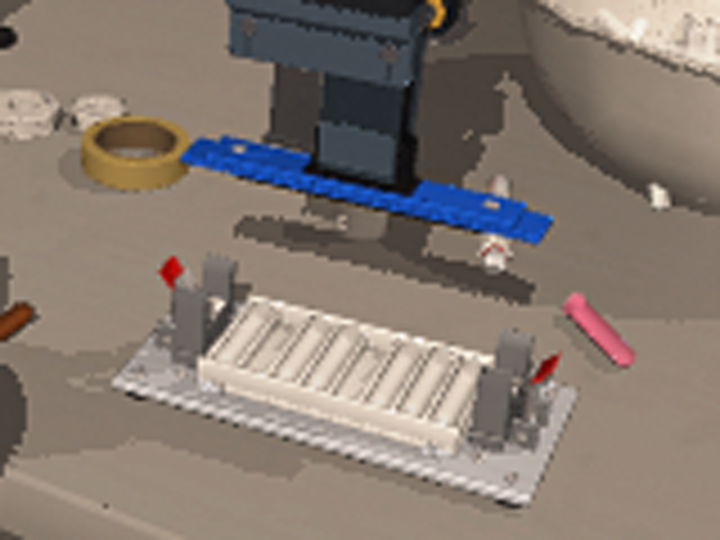

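```bash
cat > e.py <<'E'
from h import *
import sys
zo=float(sys.argv[1]); sfx=sys.argv[2]
th=.1; ex=np.array([np.cos(th),np.sin(th)]);ey=np.array([-np.sin(th),np.cos(th)])
for n in("wrist","top"):
    c=dict(np.load(n+sfx+".npz")); im=c["im"]; hsv=cv2.cvtColor(im,cv2.COLOR_RGB2HSV)
    m=cv2.inRange(hsv,(100,140,60),(130,255,255))
    if n=="wrist": m[225:]=0; m[:,:230]=0; m[:,330:]=0
    else: m[:225]=0;m[260:]=0;m[:,:315]=0;m[:,360:]=0
    cn,_=cv2.findContours(m,cv2.RETR_EXTERNAL,cv2.CHAIN_APPROX_NONE); k=max(cn,key=cv2.contourArea)[:,0].astype(float)
    # local coordinates on plate-top plane
    Q=np.array([cast(c,u,v,zo+.0115)[:2] for u,v in k]); a=Q@ex; b=Q@ey
    tip=np.array([cast(c,u,v,zo+.0075)[:2] for u,v in k])@ey
    print(n,"tip b max",tip.max(),"=> centre b",tip.max()-.085)
    # side edges: fit in b bins
    L=[];
    for lo in np.arange(b.max()-.06,b.max()-.014,.006):
        s=(b>=lo)&(b<lo+.006)
        if s.sum()>1: L.append((lo+.003,a[s].min(),a[s].max()))
    L=np.array(L); mid=(L[:,1]+L[:,2])/2; w=(L[:,2]-L[:,1])
    pf=np.polyfit(L[:,0],mid,1); print(" width",w.round(4)," slope (yaw rel .1 = -)",pf[0]," mid at far",mid[-1].round(4),"mid at centre b",np.polyval(pf,tip.max()-.085))
    if n=="wrist": C=np.array([.4471,-.1473]); print(" carrier a,b",C@ex,C@ey)
    else:
        t=cv2.inRange(hsv,(0,150,90),(8,255,255))|cv2.inRange(hsv,(172,150,90),(180,255,255)); t[:215]=0;t[280:]=0;t[:,:310]=0;t[:,420:]=0
        print(" tab",cv2.connectedComponentsWithStats(t)[3][1:])
E
python3 e.py .112 7
python3 - <<'E'
from h import *
# top-view carrier from plate corners / seats (car1 crop scale 6, origin 305,205)
c=dict(np.load("top7.npz"))
f=lambda x,y:(305+x/6-.4,205+y/6-.4)
th=.1; ex=np.array([np.cos(th),np.sin(th)]);ey=np.array([-np.sin(th),np.cos(th)])
P=[cast(c,*f(*q),.01) for q in((57,142),(583,101),(617,350),(85,394))]
C=np.mean(P,0); print("plate",C,[np.linalg.norm(P[i]-P[i-1]).round(4) for i in range(4)],"a,b",C[:2]@ex,C[:2]@ey)
A=cast(c,*f(146,257),.032);B=cast(c,*f(543,221),.032);C=(A+B)/2;print("seats",C,np.linalg.norm(A-B),"a,b",C[:2]@ex,C[:2]@ey)
E
```

```text
wrist tip b max -0.1118766325390838 => centre b -0.1968766325390838
 width [0.0197 0.0201 0.0199 0.0198 0.0202 0.016  0.0136 0.0079]  slope (yaw rel .1 = -) -0.12721558087212292  mid at far 0.4235 mid at centre b 0.43437481209827306
 carrier a,b 0.43016090002372753 -0.19119963412825006
top tip b max -0.10823034035828485 => centre b -0.19323034035828485
 width [0.0185 0.0208 0.0211 0.0189 0.0189 0.0206 0.0209 0.0206]  slope (yaw rel .1 = -) -1.3819692358527677e-05  mid at far 0.4292 mid at centre b 0.42883151798158103
 tab [[321.68421053 247.36842105]]
plate [ 0.4465216  -0.15083574  0.01      ] [np.float64(0.0953), np.float64(0.202), np.float64(0.0951), np.float64(0.2018)] a,b 0.42923240006937596 -0.19465996869907395
seats [ 0.44692634 -0.14984926  0.032     ] 0.14892375471984204 a,b 0.4297336089229402 -0.19371882540164126
```

```bash
python3 - <<'E'
from h import *
c=dict(np.load("scene7.npz")); im=c["im"]; hsv=cv2.cvtColor(im,cv2.COLOR_RGB2HSV)
save("s7a",cv2.resize(im[190:235,300:400],None,fx=8,fy=8,interpolation=cv2.INTER_CUBIC))
save("s7b",cv2.resize(im[220:285,290:405],None,fx=6.9,fy=6.9,interpolation=cv2.INTER_CUBIC))
c=dict(np.load("wrist7.npz")); im=c["im"]
save("w7b",cv2.resize(im[85:235,215:345],None,fx=4,fy=4,interpolation=cv2.INTER_CUBIC))
E
```

```text
(no output)
```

View pics/s7a.png

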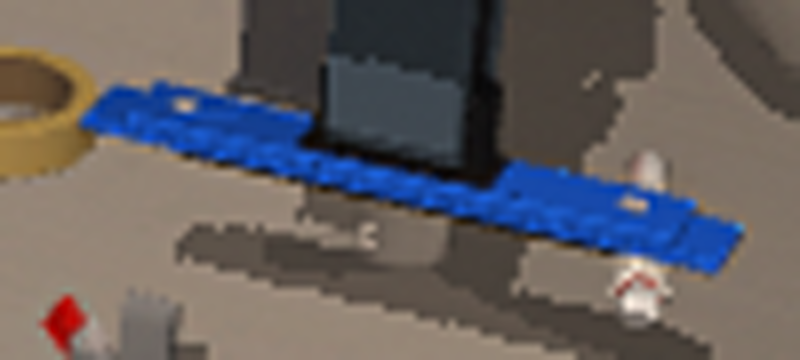

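View pics/s7b.png

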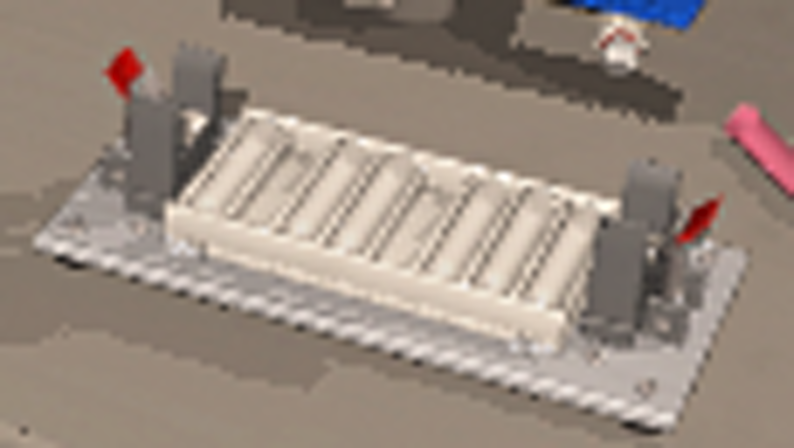

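View pics/w7b.png

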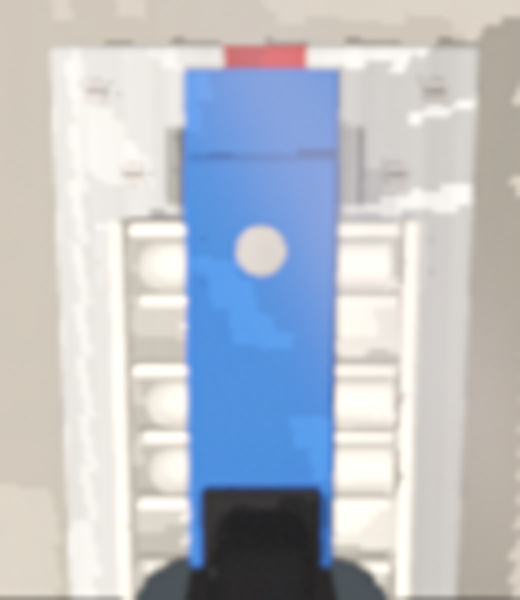

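```bash
python3 - <<'E'
from h import *
th=.1; ex=np.array([np.cos(th),np.sin(th)]);ey=np.array([-np.sin(th),np.cos(th)])
c=dict(np.load("scene7.npz"))
fa=lambda x,y:(300+x/8-.45,190+y/8-.45); fb=lambda x,y:(290+x/6.9-.45,220+y/6.9-.45)
for z in(.1115,.1195,.1275):
    P=np.array([cast(c,*fa(*q),z)[:2] for q in((88,114),(118,88),(743,232),(714,260))]); print("bar",z,P.mean(0).round(4),"len",np.linalg.norm((P[0]+P[1]-P[2]-P[3])/2).round(4),"a,b",P.mean(0)@ex,P.mean(0)@ey,"w",np.linalg.norm(P[0]-P[1]).round(4),np.linalg.norm(P[2]-P[3]).round(4))
L,N,R=[cast(c,*fb(*q),.01)[:2] for q in((35,240),(672,415),(745,253))]
C=(L+R)/2; print("carrier",C,"sizes",np.linalg.norm(L-N),np.linalg.norm(N-R),"a,b",C@ex,C@ey)
w=dict(np.load("wrist7.npz")); fw=lambda x,y:(215+x/4-.4,85+y/4-.4)
for z in(.1115,.1195,.1275):
    A,B=[cast(w,*fw(*q),z)[:2] for q in((186,68),(340,68))]; M=(A+B)/2; print("wrist tip",z,"w",np.linalg.norm(A-B),"a,b0",M@ex,M@ey-.085)
P=[cast(w,*fw(*q),.01)[:2] for q in((50,45),(478,45))]; M=(P[0]+P[1])/2; print("wrist carrier end w",np.linalg.norm(P[0]-P[1]),"a,b0",M@ex,M@ey-.102)
print("camera",-w["R"].T@w["t"], "optical axis",w["R"][2])
E
```

```text
bar 0.1115 [ 0.4606 -0.1417] len 0.1716 a,b 0.44418891425077733 -0.1869419037297332 w 0.0184 0.018
bar 0.1195 [ 0.4463 -0.1474] len 0.1681 a,b 0.4294017889021129 -0.19122733073564535 w 0.018 0.0177
bar 0.1275 [ 0.4321 -0.1531] len 0.1647 a,b 0.41461466355344856 -0.1955127577415575 w 0.0177 0.0173
carrier [ 0.44611603 -0.14793612] sizes 0.2019259334834887 0.09280773234216812 a,b 0.42911833629799284 -0.19173434091181468
wrist tip 0.1115 w 0.022428938218957032 a,b0 0.42981653742812376 -0.18995233119504162
wrist tip 0.1195 w 0.021480789030843904 a,b0 0.4298212167438246 -0.19080011243416273
wrist tip 0.1275 w 0.02053263984273083 a,b0 0.42982589605952554 -0.19164789367328383
wrist carrier end w 0.09536963091911496 a,b0 0.4299600553692847 -0.19134360538649717
camera [ 0.44025926 -0.0814614   0.30074396] optical axis [ 0.02152786 -0.23482647 -0.97179889]
```

All three cameras now agree: the bar is within about 1 mm of the carrier in both axes (wrist Δ = -0.1/+0.5 mm, scene +0.3/+0.5 mm, top y +1 mm). The earlier contour number came from a bad mask. Descend to about 6 mm above the catches.

>>> {"api": "servo_tool", "payload": {
  "deltas": [
    [[0, -0.03, -1.5], [0, 0, -0.002], 1],
    [[0, -0.03, -2], [0, 0, -0.001], 1],
    [[0, 0, -1.5], [0, 0, 0], 1],
    [[0, 0, -1], [0, 0, 0], 1],
    [[0, 0, -0.5], [0, 0, 0], 1],
    [[0, 0, 0], [0, 0, 0], 1],
    [[0, 0, 0], [0, 0, 0], 1]
  ],
  "grip_force": 60
}}

```text
time: 11.33
ee_pos: [0.447, -0.1482, 0.0398]
tool_rot: [-2.108, -2.329, 0.0]
ft_force: [0.3, 0.1, -1.9]
opening: 0.0136
```

```bash
python3 - <<'E'
from h import *
for n in("wrist","scene"):
    c,im=get(n); np.savez(n+"8.npz",im=im,**{k:c[k] for k in("R","t","cx","cy","fov_y")})
    if n=="scene": im=cv2.resize(im[205:285,290:405],None,fx=6.5,fy=6.5,interpolation=cv2.INTER_CUBIC)
    else: im=cv2.resize(im[80:240,200:360],None,fx=3.7,fy=3.7,interpolation=cv2.INTER_CUBIC)
    save(n+"8",im)
s=read_state(); print({k:np.round(s[k],4) for k in("time","ee_pos","tool_rot","ft_force","opening")})
v=s["tool_rot"]; print("yaw",2*np.arctan2(v[1],v[0])%(2*np.pi)-np.pi/2)
E
```

```text
{'time': np.float64(11.4333), 'ee_pos': array([ 0.4474, -0.1486,  0.0403]), 'tool_rot': array([2.1077e+00, 2.3283e+00, 5.0000e-04]), 'ft_force': array([ 0.6218, -0.7347, -0.9167]), 'opening': np.float64(0.0138)}
yaw 0.09935713619225406
```

View pics/wrist8.png

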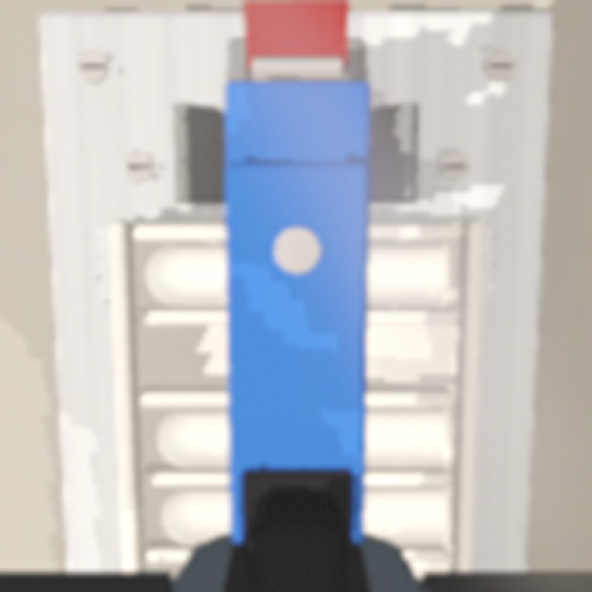

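View pics/scene8.png

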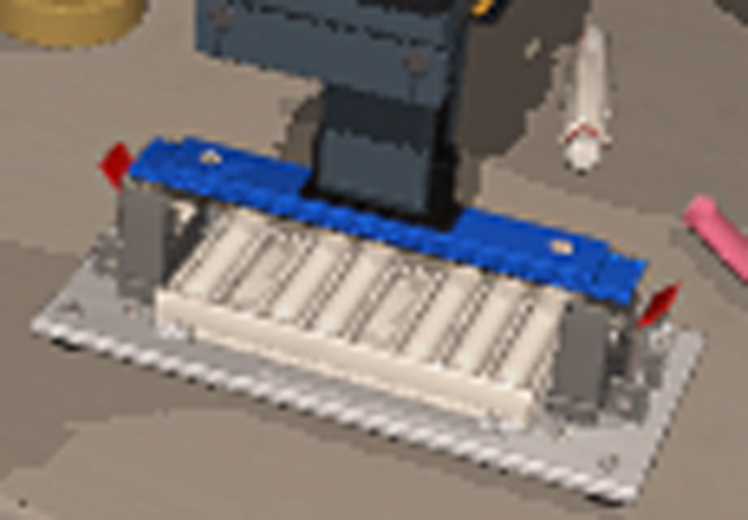

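```bash
python3 - <<'E'
from h import *
th=.1; ex=np.array([np.cos(th),np.sin(th)]);ey=np.array([-np.sin(th),np.cos(th)])
w=dict(np.load("wrist8.npz")); fw=lambda x,y:(200+x/3.7-.4,80+y/3.7-.4)
A,B=[cast(w,*fw(*q),.0552)[:2] for q in((226,81),(370,81))]; M=(A+B)/2; print("tip",np.linalg.norm(A-B),M@ex,M@ey-.085)
P=[cast(w,*fw(*q),.01)[:2] for q in((40,14),(552,10))]; M=(P[0]+P[1])/2; print("carrier",np.linalg.norm(P[0]-P[1]),M@ex,M@ey-.102)
c=dict(np.load("scene8.npz")); f=lambda x,y:(290+x/6.5-.4,205+y/6.5-.4)
P=np.array([cast(c,*f(*q),.0552)[:2] for q in((130,172),(158,140),(648,265),(625,297))]);print("scene bar",P.mean(0)@ex,P.mean(0)@ey,np.linalg.norm((P[0]+P[1]-P[2]-P[3])/2))
L,R=[cast(c,*f(*q),.01)[:2] for q in((32,325),(703,336))]; C=(L+R)/2; print("scene carrier",C@ex,C@ey)
E
```

```text
tip 0.021704663537485923 0.43053467010975427 -0.19152315163906697
carrier 0.0951346860154414 0.43014410208914744 -0.19161820050968018
scene bar 0.4289366796989418 -0.19309240226395943 0.16816022843721573
scene carrier 0.4285714456799234 -0.19211942571778196
```

It is aligned within about 1 mm, between the cheeks (cheek midline u=298, bar midline u=298). Lower onto the catches.

>>> {"api": "servo_tool", "payload": {
  "deltas": [
    [[0, 0, -0.3], [0, 0, 0], 1],
    [[0, 0, -0.2], [0, 0, 0], 1],
    [[0, 0, 0], [0, 0, 0], 1],
    [[0, 0, -0.2], [0, 0, 0], 1],
    [[0, 0, 0], [0, 0, 0], 1],
    [[0, 0, 0], [0, 0, 0], 1]
  ]
}}

```text
time: 11.93
ee_pos: [0.4469, -0.1485, 0.0326]
tool_rot: [-2.109, -2.328, -0.0]
ft_force: [0.6, 2.2, -0.8]
opening: 0.0136
```

>>> {"api": "servo_tool", "payload": {
  "deltas": [
    [[0, 0, -0.1], [0, 0, 0], 1],
    [[0, 0, 0], [0, 0, 0], 1],
    [[0, 0, 0], [0, 0, 0], 1]
  ]
}}

```text
time: 12.18
ee_pos: [0.447, -0.1486, 0.0316]
tool_rot: [2.109, 2.329, 0.0]
ft_force: [0.9, 2.2, -0.7]
opening: 0.0136
```

>>> {"api": "servo_tool", "payload": {
  "deltas": [
    [[0, 0, -0.1], [0, 0, 0], 1],
    [[0, 0, 0], [0, 0, 0], 1],
    [[0, 0, 0], [0, 0, 0], 1]
  ]
}}

```text
time: 12.43
ee_pos: [0.4471, -0.1487, 0.0307]
tool_rot: [2.109, 2.328, 0.0]
ft_force: [1.1, -0.3, 2.4]
opening: 0.0136
```

Contact at the expected height: bar origin about 38.5 mm. Press in small steps.

>>> {"api": "servo_tool", "payload": {
  "deltas": [
    [[0, 0, -0.1], [0, 0, 0], 1],
    [[0, 0, 0], [0, 0, 0], 1],
    [[0, 0, 0], [0, 0, 0], 1]
  ]
}}

```text
time: 12.68
ee_pos: [0.4472, -0.1488, 0.0297]
tool_rot: [2.108, 2.328, 0.0]
ft_force: [0.7, 0.5, 4.2]
opening: 0.0133
```

>>> {"api": "servo_tool", "payload": {
  "deltas": [
    [[0, 0, -0.1], [0, 0, 0], 1],
    [[0, 0, 0], [0, 0, 0], 1],
    [[0, 0, 0], [0, 0, 0], 1]
  ]
}}

```text
time: 12.93
ee_pos: [0.4473, -0.1488, 0.0288]
tool_rot: [2.108, 2.328, 0.0]
ft_force: [0.9, 1.5, 4.6]
opening: 0.0135
```

>>> {"api": "servo_tool", "payload": {
  "deltas": [
    [[0, 0, -0.1], [0, 0, 0], 1],
    [[0, 0, 0], [0, 0, 0], 1],
    [[0, 0, 0], [0, 0, 0], 1]
  ]
}}

```text
time: 13.18
ee_pos: [0.4474, -0.1488, 0.0278]
tool_rot: [2.108, 2.328, 0.0]
ft_force: [0.7, 0.5, 6.7]
opening: 0.0134
```

```bash
python3 - <<'E'
from h import *
for n in("wrist","scene"):
    c,im=get(n)
    if n=="scene": im=cv2.resize(im[205:285,290:405],None,fx=6.5,fy=6.5,interpolation=cv2.INTER_CUBIC)
    else: im=cv2.resize(im[80:240,200:360],None,fx=3.7,fy=3.7,interpolation=cv2.INTER_CUBIC)
    save(n+"9",im)
s=read_state(); print({k:np.round(s[k],4) for k in("time","ee_pos","tool_rot","ft_force","moment","opening")})
E
```

```text
{'time': np.float64(13.2833), 'ee_pos': array([ 0.4474, -0.1488,  0.0278]), 'tool_rot': array([2.1082e+00, 2.3279e+00, 5.0000e-04]), 'ft_force': array([1.5397, 2.3082, 7.2233]), 'moment': array([ 0.0911, -0.3068, -0.038 ]), 'opening': np.float64(0.0135)}
```

View pics/wrist9.png

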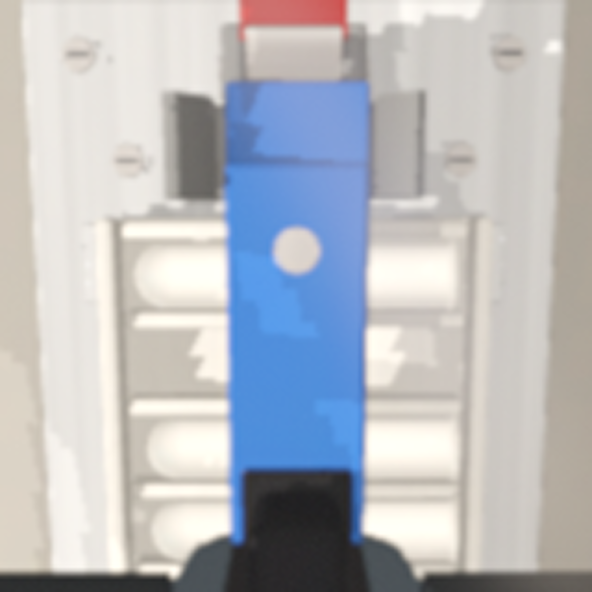

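View pics/scene9.png

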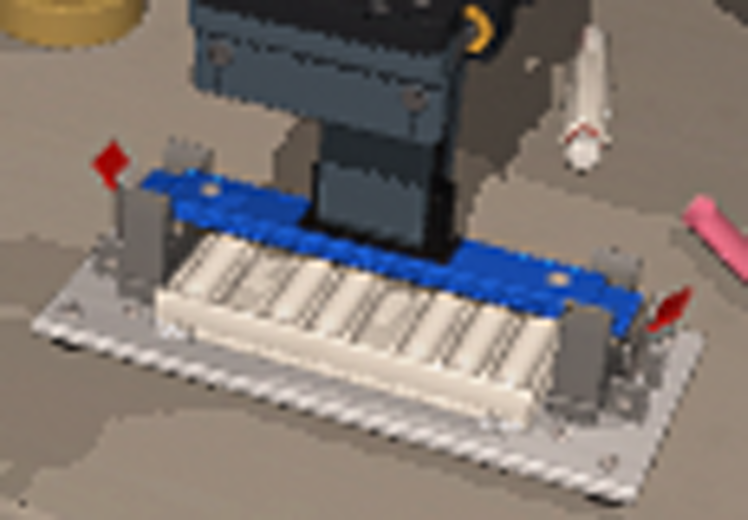

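The bar is level between the cheeks and both red tabs are leaning outward. Keep pressing.

>>> {"api": "servo_tool", "payload": {
  "deltas": [
    [[0, 0, -0.1], [0, 0, 0], 1],
    [[0, 0, 0], [0, 0, 0], 1]
  ]
}}

```text
time: 13.45
ee_pos: [0.4475, -0.1489, 0.0269]
tool_rot: [2.108, 2.328, 0.001]
ft_force: [0.6, 1.8, 9.0]
opening: 0.0135
```

>>> {"api": "servo_tool", "payload": {
  "deltas": [
    [[0, 0, -0.1], [0, 0, 0], 1],
    [[0, 0, 0], [0, 0, 0], 1]
  ]
}}

```text
time: 13.62
ee_pos: [0.4475, -0.1488, 0.0258]
tool_rot: [2.108, 2.328, 0.001]
ft_force: [1.4, 3.7, 7.3]
opening: 0.0138
```

>>> {"api": "servo_tool", "payload": {
  "deltas": [
    [[0, 0, -0.1], [0, 0, 0], 1],
    [[0, 0, 0], [0, 0, 0], 1]
  ]
}}

```text
time: 13.78
ee_pos: [0.4475, -0.1488, 0.0249]
tool_rot: [2.108, 2.328, 0.001]
ft_force: [1.1, 3.3, 8.5]
opening: 0.014
```

>>> {"api": "servo_tool", "payload": {
  "deltas": [
    [[0, 0, -0.1], [0, 0, 0], 1],
    [[0, 0, 0], [0, 0, 0], 1]
  ]
}}

```text
time: 13.95
ee_pos: [0.4472, -0.1483, 0.0238]
tool_rot: [2.108, 2.328, 0.001]
ft_force: [1.7, 8.9, 10.2]
opening: 0.0134
```

>>> {"api": "servo_tool", "payload": {
  "deltas": [
    [[0, 0, -0.1], [0, 0, 0], 1],
    [[0, 0, 0], [0, 0, 0], 1]
  ]
}}

```text
time: 14.12
ee_pos: [0.4466, -0.1481, 0.0225]
tool_rot: [-2.109, -2.328, -0.0]
ft_force: [1.9, 5.2, 1.8]
opening: 0.0135
```

>>> {"api": "servo_tool", "payload": {
  "deltas": [
    [[0, 0, -0.1], [0, 0, 0], 1],
    [[0, 0, 0], [0, 0, 0], 1]
  ]
}}

```text
time: 14.28
ee_pos: [0.4466, -0.1485, 0.0213]
tool_rot: [-2.108, -2.328, 0.0]
ft_force: [1.6, 0.1, -5.3]
opening: 0.0136
```

>>> {"api": "servo_tool", "payload": {
  "deltas": [
    [[0, 0, -0.1], [0, 0, 0], 1],
    [[0, 0, 0], [0, 0, 0], 1]
  ]
}}

```text
time: 14.45
ee_pos: [0.4467, -0.1486, 0.0209]
tool_rot: [-2.109, -2.329, 0.0]
ft_force: [-1.8, 0.4, 11.8]
opening: 0.0138
```

>>> {"api": "servo_tool", "payload": {
  "deltas": [
    [[0, 0, -0.1], [0, 0, 0], 1],
    [[0, 0, 0], [0, 0, 0], 1]
  ]
}}

```text
time: 14.62
ee_pos: [0.4468, -0.1486, 0.0208]
tool_rot: [2.108, 2.328, 0.0]
ft_force: [-7.5, 3.6, 40.2]
opening: 0.0138
```

>>> {"api": "servo_tool", "payload": {
  "deltas": [
    [[0, 0, -0.1], [0, 0, 0], 1],
    [[0, 0, 0], [0, 0, 0], 1]
  ]
}}

```text
time: 14.78
ee_pos: [0.4468, -0.1487, 0.0205]
tool_rot: [2.108, 2.328, 0.0]
ft_force: [-12.0, 4.4, 61.0]
opening: 0.014
```

```bash
python3 - <<'E'
from h import *
for n in("wrist","scene"):
    c,im=get(n)
    if n=="scene": im=cv2.resize(im[205:285,290:405],None,fx=6.5,fy=6.5,interpolation=cv2.INTER_CUBIC)
    else: im=cv2.resize(im[60:240,200:360],None,fx=3.3,fy=3.3,interpolation=cv2.INTER_CUBIC)
    save(n+"10",im)
s=read_state(); print({k:np.round(s[k],4) for k in("time","ee_pos","tool_rot","ft_force","moment","opening")})
E
```

```text
{'time': np.float64(14.8833), 'ee_pos': array([ 0.4468, -0.1487,  0.0205]), 'tool_rot': array([2.1076e+00, 2.3280e+00, 2.0000e-04]), 'ft_force': array([-12.3501,   5.253 ,  61.6132]), 'moment': array([1.1256, 2.2985, 0.1228]), 'opening': np.float64(0.0139)}
```

View pics/wrist10.png

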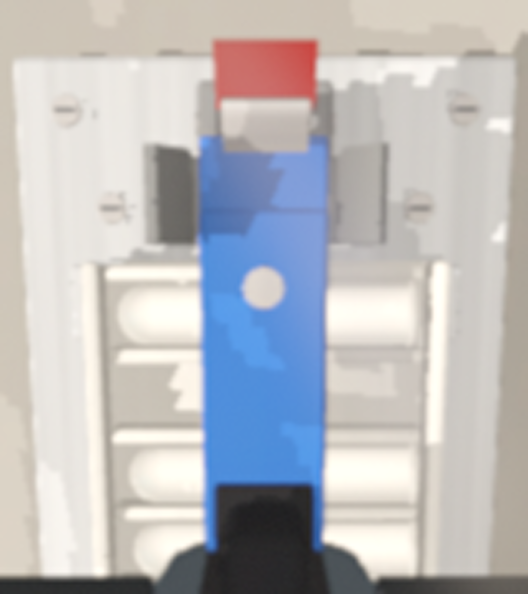

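View pics/scene10.png

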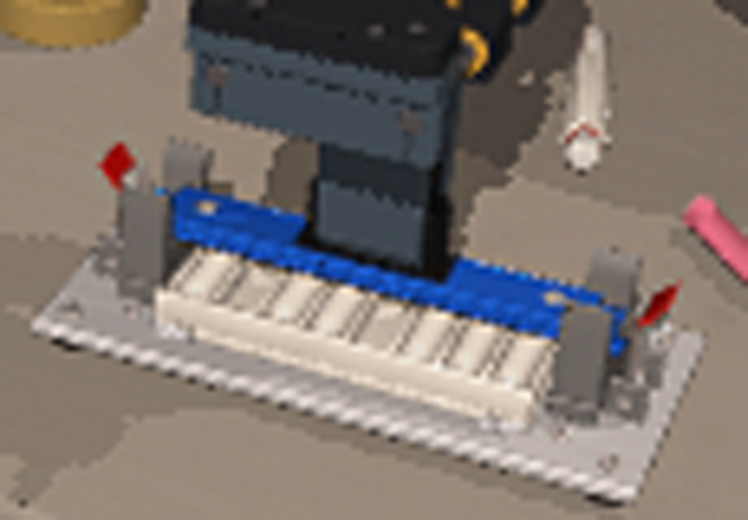

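Both hooks are over the bar ends and it is seated. The push overshot to 61 N because the seats are rigid, so I'm easing off to about 24 N.

>>> {"api": "servo_tool", "payload": {
  "deltas": [
    [[0, 0, 0.1], [0, 0, 0], 1],
    [[0, 0, 0], [0, 0, 0], 1],
    [[0, 0, 0], [0, 0, 0], 1],
    [[0, 0, 0], [0, 0, 0], 1]
  ]
}}

```text
time: 15.22
ee_pos: [0.4468, -0.1487, 0.0206]
tool_rot: [2.108, 2.328, -0.0]
ft_force: [-7.1, 2.0, 33.2]
opening: 0.0137
```

```bash
python3 -c "
from h import *
s=read_state(); print({k:np.round(s[k],4) for k in('time','ee_pos','ft_force','moment')})"
```

```text
{'time': np.float64(15.2167), 'ee_pos': array([ 0.4468, -0.1487,  0.0206]), 'ft_force': array([-7.1485,  1.9989, 33.2234]), 'moment': array([0.7271, 1.2711, 0.0631])}
```

>>> {"api": "servo_tool", "payload": {
  "deltas": [
    [[0, 0, 0.03], [0, 0, 0], 1],
    [[0, 0, 0], [0, 0, 0], 1],
    [[0, 0, 0], [0, 0, 0], 1],
    [[0, 0, 0], [0, 0, 0], 1],
    [[0, 0, 0], [0, 0, 0], 1],
    [[0, 0, 0], [0, 0, 0], 1]
  ]
}}

```text
time: 15.72
ee_pos: [0.4468, -0.1487, 0.0206]
tool_rot: [2.108, 2.329, -0.0]
ft_force: [-5.2, 1.7, 24.6]
opening: 0.0137
```

>>> {"api": "servo_tool", "payload": {
  "deltas": [
    [[0, 0, 0], [0, 0, 0], 1],
    [[0, 0, 0], [0, 0, 0], 1],
    [[0, 0, 0], [0, 0, 0], 1],
    [[0, 0, 0], [0, 0, 0], 1],
    [[0, 0, 0], [0, 0, 0], 1],
    [[0, 0, 0], [0, 0, 0], 1]
  ]
}}

```text
time: 16.22
ee_pos: [0.4468, -0.1487, 0.0206]
tool_rot: [2.108, 2.328, -0.0]
ft_force: [-5.5, 1.8, 24.3]
opening: 0.0136
```

```bash
python3 - <<'E'
from h import *
c,im=get("scene"); save("s11",cv2.resize(im[150:290,230:420],None,fx=4,fy=4,interpolation=cv2.INTER_CUBIC))
c,w=get("wrist"); np.savez("wrist11.npz",im=w,**{k:c[k] for k in("R","t","cx","cy","fov_y")}); save("w11",cv2.resize(w[60:240,200:360],None,fx=3.3,fy=3.3,interpolation=cv2.INTER_CUBIC))
s=read_state(); print({k:np.round(s[k],4) for k in("time","ee_pos","ft_force","moment","opening")})
v=s["tool_rot"]; print("yaw",2*np.arctan2(v[1],v[0])%(2*np.pi)-np.pi/2)
E
```

```text
{'time': np.float64(16.3167), 'ee_pos': array([ 0.4468, -0.1487,  0.0206]), 'ft_force': array([-5.3021,  2.8381, 25.4615]), 'moment': array([0.5758, 0.8835, 0.0534]), 'opening': np.float64(0.0135)}
yaw 0.09914228457022345
```

View pics/s11.png

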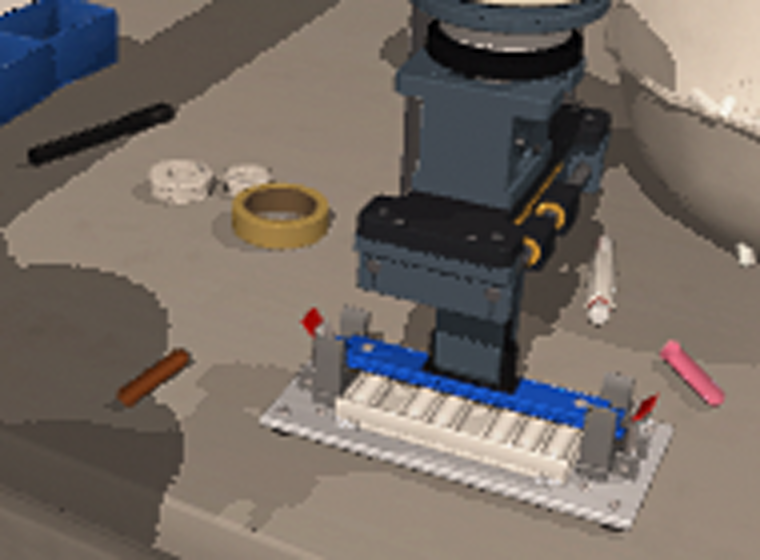

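View pics/w11.png

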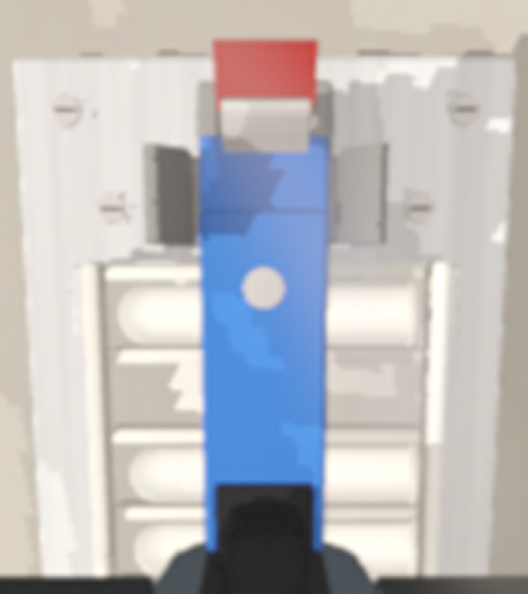

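Both red tabs are back at their closed pixels: left (308,230) and right (391,252), the same as before the press. The push holds steady at about 24–25 N. Handing in.

```bash
python3 -c "
from h import *
print(job_done()); s=read_state(); print(s['time'],np.round(s['ft_force'],1),np.round(s['ee_pos'],4))"
```

```text
the job is handed in; nothing more can be done
None
the job is handed in; nothing more can be done
```

The bar is home on the carrier, both catches have clicked over its ends, and the arm is still gripping it and pressing down. I handed the job in at about 16.3 s.

**Last checks**
- **Push:** steady at about 24–25 N, or roughly 12 N per seat if it divides evenly. I could only read the total at the wrist, not each seat.
- **Side force:** about 5 N of sideways force in x remains on the grip.
- **Height:** the bar stopped on the rigid seats at about the expected home height, by the arm's reading.
- **Catches:** both red tabs are back at their closed positions in the scene image. In the wrist view the left hook is visibly over the bar end.
- **Alignment:** just before pressing, the bar was within about 1 mm of the carrier's centre, and the grip yaw is now 0.099 rad against the carrier's 0.100.
- **Surroundings:** the tubes I could see are in their grooves. The tape roll and pink and brown look-alikes in the last scene view look undisturbed, and the arm never went near the gauges.

**What went wrong or disagreed**
- **First grasp missed:** the fingers closed above the grip. The real fingertips are about 21–22 mm higher than the reported tool position, so I corrected for that and the second grasp held.
- **Cameras:** the wrist and top cameras differed by about 4 mm in y. The offset was the same for the bar and the carrier, so it did not affect the placement.
- **Bad mask:** one automatic bar measurement came from a bad colour mask, so I measured by hand instead.
- **Overshoot:** while seating the bar the push briefly reached about 61 N at the wrist before I eased off, below the 120 N wrist limit.

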